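# Take up the end float of a sprung gear shaft with horseshoe spacers

### The arm

A 6-joint arm with a two-finger parallel gripper is mounted at the origin on a cart in front of the work surface, level with it; the furniture and walls round the work are solid. World frame = base frame: x ahead of the robot, y to its left, z up, the work surface at z = 0. Lengths are in mm, angles in degrees, forces in N, time in s.
With the tool pointing down it reaches from about 350 to 850 mm from the base axis. Payload 8.1 kg.
Tool frame: the origin (TCP) lies midway between the tips of the shut fingers; the grasp point (between the pads) lies 19 mm behind it (r.grasp_offset is the distance from the TCP to the grasp point, in mm); z points along the fingers, x is the direction in which the jaws open and shut, and the axes are right-handed (so a half turn about z gives the same grasp; the last joint's range is limited). The gripper opens to 85 mm and grips with 20 to 120 N. Pads are 22 mm wide; open, the fingers measure 114 mm over their backs; the gripper's body (76 mm by 85 mm) begins 54 mm behind the grasp point. The pads swing forward as they close: fully open they stand 13 mm farther back than shut.
Start: joints at [-75.94, 7.471, 85.268, -0, 87.261, -4.893], TCP at [194.9, -567.467, 231.292] pointing down, gripper open.
Joint ranges: [-169.43, 169.43], [-51.17, 129.36], [1.28, 143.12], [-76.62, 256.62], [0, 156.53], [-152.29, 152.29]. Speed limits (degrees/s): [136.94, 136.94, 159.86, 180, 180, 180].

### API

Orientations are given as [roll, pitch, yaw] about the fixed x, y, z axes, in that order (R = Rz(yaw) Ry(pitch) Rx(roll)).
In Python, from bench import r, optics, hand_in gives the robot as it stands.
- The arm moves only by the shell command python3 -m pendant 'ROWS' [FORCE]. ROWS is JSON, a list of rows, each a list of 5 numbers: the opening, from 0 (shut) to 1 (fully open), then the shift along the tool's x, y, z in mm, then the turn about the tool's z in degrees. A call has 1 to 10 rows; each row shifts and turns the commanded pose from where the row before left it, along the tool's axes as they then stand; what a row does not reach is not made up. A row lasts 1/10 s, in which the tool goes at most 50 mm and 8.59 degrees, less where a joint would pass 70% of its speed; a pose out of reach is approached as far as the arm can. A call with a gripper value outside its range is refused whole. The fingers move at their own pace and stop on an object; FORCE is the grip in N (left out, the last holds). Time passes only in rows, so rows that do not move let the fingers close. It gives the time, the measured TCP pose, the force and the opening at its end, in the units of the state.
- r.sense(): the state, without advancing time (a new reading comes with each control period).
- optics.snapshot(name): name is "scene" or "top" or "wrist"; returns (picture, depth): 480x640x3 uint8, blue, green, red; 480x640 float32, mm along the optical axis (not along the pixel's ray), 0 where there is no reading.
- optics.camera_params(name): a dict with "camera_matrix" (3x3 intrinsics, pixels), "eye" and "orientation" of the camera in the world. Camera axes: x right, y down, z forward; pixel columns grow to the right and rows downward; lengths in mm; the calibration is good to about 2 mm. The wrist camera is an equidistant fisheye: a pixel r from the principal point sees the ray r / f radians off the axis. A picture is of the moment at which its call begins: read the wrist's pose just before it. camera_params takes no time and is no camera call; for the wrist camera it gives the pose at the moment of the call.
- hand_in(): hands the job in, once; it reports no verdict.
Trained networks look in the newest picture that a camera, given by its name, has taken for a name from the list of things; names that differ only in an ending like _2 or _b are one class to them, and where a whole thing is asked for, a point or a joint stands for the part that bears it (a point fixed in the world has none). Each returns a list of dicts, best first, with "score" (0 to 1); they miss things now and then, are a little off and sometimes report something else, mostly with a low value. They report only what shows in the picture. A call takes as long as a camera call.
- optics.search_frame(camera, query): "at" ([x, y, z] in mm, in world coordinates, good to about 4 mm: the middle of the surface that is visible of it).
The state is a dict: "time": time; "joint_pos": joint angles; "qd": joint speeds; "joint_efforts": joint torques, N m; "tool_pos": TCP position; "tcp_rot": TCP orientation; "ft_force": force on the tool from outside, world axes, zero at the start; "wrist_torque": the same for the moment, N m; "finger_gap": finger opening in mm.
Only numpy, scipy, OpenCV 4.12 (cv2) and the standard library are available. Lean on these libraries where they do the work, as an engineer would, in place of code of your own. Each camera call takes 0.05 s, during which the arm holds its last target. There are 200 camera calls.

### The job

Take up the end float of the sprung gear shaft on the bearing stand: lift horseshoe spacers out of the wooden rack and hang them side by side over the shaft, in the gap between the shaft's thrust collar and the thrust block, until there is no room for another one. Then push the capped free end of the shaft firmly endways (10 N or a little more) so that the gap closes and the spacers are squeezed solid against the thrust block, and finish while still holding that push, because the spring opens the gap again as soon as you let go. Spacers you do not need stay off the stand, and the measuring tools and wrench lying by are not to be pushed about.

Things in the scene. Friction and masses are not known exactly. Their poses are not given: they have to be found in the camera images.
- stand: Fixed bearing stand: dark steel bed plate 96 x 180 x 14 mm (y -85 to +95 mm) with a grey bearing block at y +48 to +78 mm carrying a horizontal gear shaft. Origin on the bench top, under the shaft's axis and the resting place of the collar's thrust face. y runs along the shaft to the capped end that is pushed; the shaft's axis is 72 mm above the bench. Apart from spacers, all is below 112 mm.
- shaft: Gear shaft, 30 mm in diameter, sliding endways without turning. Origin on its axis in the thrust face of its collar (60 mm in diameter, 10 mm thick, edge bevelled 4 mm); beyond it a 68 mm gear. Axes as the stand's. A spring holds it at its stop towards +y, gap open; pushed to -y (32 mm at most) it resists with 2.4 N plus 0.12 N per mm and 0.6 N friction; let go, it comes back.
- cap_face (a point): Centre of the flat end face of the shaft's cap, 44 mm in diameter, where the shaft is pushed; 127 mm from the shaft's origin along y, 32 mm past the end of the bed plate, moving with the shaft. Axes as the stand's, y pointing out of the face: push towards -y.
- thrust_block: Grey bearing block at the gap's other side, fixed in slots of the bed plate, its place varies. Origin in the plane of its thrust face (steel ring 60 mm in diameter round the shaft, edge bevelled 4 mm), 58 mm below the axis; y as the stand's, across the gap; the block lies 34 mm back from it. The gap, from this origin along y to the shaft's, is 18 to 30 mm at rest: two or three spacers.
- rack: Fixed hardwood block 86 x 178 x 37.5 mm with four saw cuts 10.5 mm wide across it, 42 mm apart, in each of which one spacer stands upright on its two legs (cut floor 12 mm above the bench). Origin under its centre on the bench top, long side along its y; the cuts run along its x.
- spacer_1: Steel horseshoe spacer, 0.2 kg, four alike: 8 mm thick, 62 wide, 105 tall, an upside-down U with a flat grip tab. Origin at the centre of the arch, 0.7 mm below the shaft's axis when hung; z up, y through the thickness. Slot 32.5 mm wide; legs end 45 mm below the origin, thinned to 4.4 mm over the last 12; arch top 31 mm above the origin; tab 26 mm wide, 8 thick, up to 60 mm above the origin.
- spacer_2: Another spacer, same as spacer_1. A spacer hangs upright by itself on the shaft and slides along it. Where the tabs of neighbours already hung leave no room for fingers, it is held by the top 14 mm of its tab and let drop the last 15 mm or so, guided by its legs.
- spacer_3: Another spacer, same as spacer_1.
- spacer_4: Another spacer, same as spacer_1.
- feeler_gauge: Folded feeler gauge lying on the bench, 22 x 98 x 8 mm, to be left alone. Origin under its middle, long side along its y.
- caliper: Vernier caliper lying flat, 73 x 220 x 12 mm, to be left alone. Origin under its middle, long side along its y.
- wrench: Combination wrench lying flat, 30 x 199 x 8 mm, to be left alone. Origin under its middle, long side along its y.

How it is judged:
By the outcome, as a careful person would: the job done as asked, in the order asked, and still so for the second after the job is handed in, while the arm keeps its last pose, push and grip.
It also fails if it takes over 72 s, if anything falls off the work surface, if the arm or the gripper's body presses on something with over 40 N, if the wrist force passes 120 N, or if a joint passes its speed limit or range.

## Working session

There is one attempt and no reset: what is moved stays moved. The work goes in short steps, Python scripts to look and compute and a shell command to move; the robot and the scene stay as the last step left them, time stands still between calls to the robot, and variables do not carry over. Pictures are saved under pics/ and viewed, about 8 in all and at most 12, crops included, and the job is handed in when it is done.

```bash
ls; mkdir -p pics; cat > h.py <<'E'
import numpy as np, cv2
from bench import r, optics, hand_in
from scipy.spatial.transform import Rotation as R
def cam(name):
    p=optics.camera_params(name); return p
E
python3 - <<'E'
from h import *
s=r.sense(); print(s['tool_pos'],s['tcp_rot'],s['ft_force'],s['finger_gap'])
for n in ("scene","top"):
    im,d=optics.snapshot(n); cv2.imwrite(f'pics/{n}0.png',im); np.save(f'pics/{n}0.npy',d)
    print(n,optics.camera_params(n))
    for q in ("spacer_1","rack","thrust_block","cap_face","shaft","stand","feeler_gauge","caliper","wrench"):
        print(q,[(np.round(x['at']).tolist(),round(x['score'],2)) for x in optics.search_frame(n,q)][:6])
E
```

```text
pics
[ 194.77474194 -566.92539753  230.22338417] [-1.79990135e+02  1.05660684e-01 -7.10469149e+01] [ 0.18946259 -0.40664978 -0.29346692] 85.57073791636182
scene {'camera_matrix': array([[547.96760379,   0.        , 318.93077582],
       [  0.        , 547.96760379, 243.57418614],
       [  0.        ,   0.        ,   1.        ]]), 'eye': array([-147.23523699,  747.43525459,  658.05136683]), 'orientation': array([-118.25405816,   -1.04265077, -146.17611115])}
spacer_1 [([449.0, -208.0, 76.0], 0.87), ([442.0, -291.0, 82.0], 0.79), ([440.0, -251.0, 80.0], 0.77), ([437.0, -336.0, 82.0], 0.64)]
rack [([431.0, -223.0, 34.0], 0.67), ([461.0, 144.0, 56.0], 0.46), ([435.0, -92.0, 8.0], 0.39)]
thrust_block [([451.0, 56.0, 65.0], 0.58)]
cap_face [([466.0, 113.0, 80.0], 0.93)]
shaft [([461.0, 113.0, 84.0], 0.92), ([436.0, -334.0, 84.0], 0.69)]
stand [([460.0, 144.0, 59.0], 0.72)]
feeler_gauge [([436.0, -338.0, 83.0], 0.33)]
caliper []
wrench []
top {'camera_matrix': array([[588.73366738,   0.        , 324.29381547],
       [  0.        , 588.73366738, 251.65882501],
       [  0.        ,   0.        ,   1.        ]]), 'eye': array([ 322.19152127, -173.04936785, 1616.19788156]), 'orientation': array([-175.14122952,   -0.8443815 ,  -89.46455272])}
spacer_1 [([447.0, -294.0, 84.0], 0.68), ([449.0, -212.0, 83.0], 0.66), ([448.0, -253.0, 84.0], 0.49), ([446.0, -338.0, 80.0], 0.48)]
rack [([448.0, -272.0, 35.0], 0.57)]
thrust_block [([465.0, 41.0, 80.0], 0.59)]
cap_face [([476.0, 96.0, 80.0], 0.89)]
shaft [([476.0, 96.0, 87.0], 0.74)]
stand [([471.0, 108.0, 80.0], 0.84)]
feeler_gauge [([443.0, -97.0, 8.0], 0.46)]
caliper [([416.0, -456.0, 9.0], 0.87)]
wrench [([458.0, -568.0, 11.0], 0.59)]
```

View pics/top0.png

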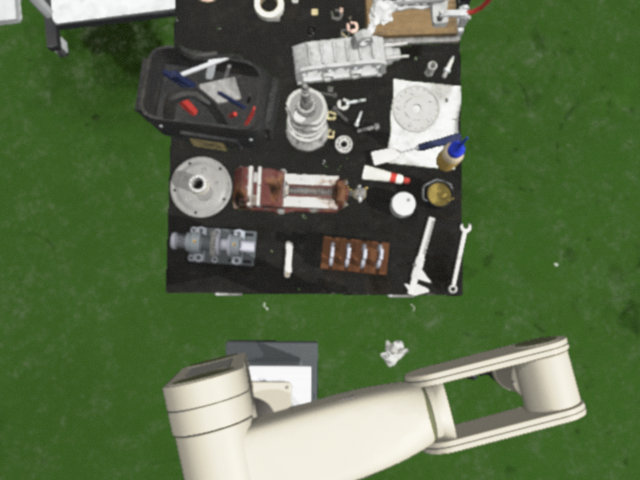

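View pics/scene0.png

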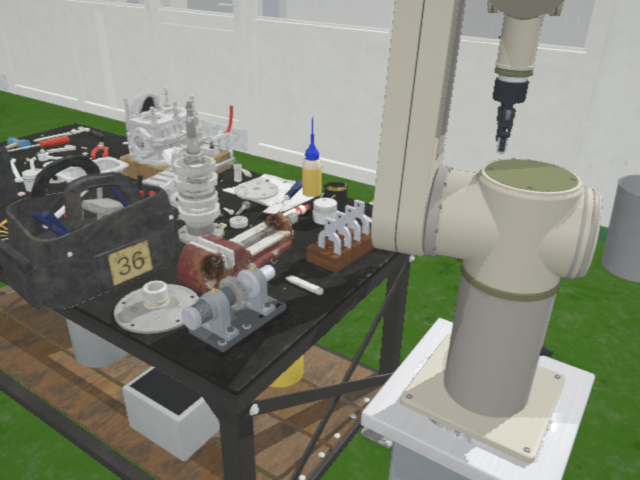

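```bash
python3 -m pendant '[[0.4,0,0,-20,-6.35],[0.4,0,0,-20,-6.35],[0.4,0,0,-20,-6.35]]'
python3 -m pendant '[[0.4,-37,-32,0,0],[0.4,-37,-32,0,0],[0.4,-37,-32,0,0],[0.4,-37,-32,0,0],[0.4,-36,-32,0,0],[0.4,-36,-31,0,0],[0.4,-36,-31,0,0],[0.4,-36,-31,0,0],[0.4,0,0,0,0],[0.4,0,0,0,0]]'
python3 - <<'E'
from h import *
s=r.sense(); print(s['time'],s['tool_pos'],s['tcp_rot'],s['finger_gap'])
print(optics.camera_params("wrist"))
im,d=optics.snapshot("wrist"); cv2.imwrite('pics/w1.png',im); np.save('pics/w1.npy',d)
for q in ("spacer_1","rack"):
    print(q,[(np.round(x['at'],1).tolist(),round(x['score'],2)) for x in optics.search_frame("wrist",q)][:6])
E
```

```text
time: 1.3
tool_pos: [194.9, -567.3, 291.8]
tcp_rot: [-180.0, 0.0, -51.7]
ft_force: [0.7, -0.5, -0.5]
finger_gap: 44.0
time: 2.3
tool_pos: [214.9, -181.3, 291.9]
tcp_rot: [180.0, -0.2, -51.8]
ft_force: [0.3, -0.0, -0.0]
finger_gap: 33.9
2.3 [ 214.90271734 -181.32044363  291.89603033] [ 1.79991939e+02 -1.79595509e-01 -5.18389235e+01] 33.92201957016313
{'camera_matrix': array([[371.64829954,   0.        , 318.80808808],
       [  0.        , 371.64829954, 233.53431111],
       [  0.        ,   0.        ,   1.        ]]), 'eye': array([ 272.75087642, -134.95990132,  434.01547898]), 'orientation': array([ 1.63041286e+02, -1.61285922e-01, -5.17865438e+01])}
spacer_1 [([440.3, -249.9, 76.6], 0.89), ([442.5, -212.2, 82.0], 0.82), ([442.1, -289.6, 79.5], 0.75)]
rack [([432.6, -254.1, 39.8], 0.75)]
```

View pics/w1.png

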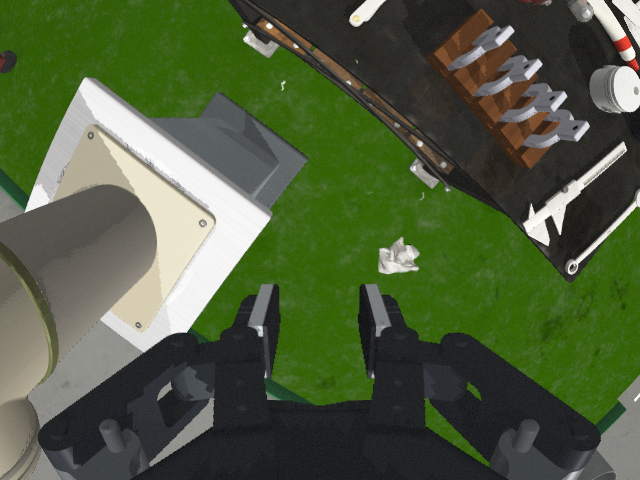

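```bash
python3 -m pendant '[[0.4,0,0,0,7.65],[0.4,0,0,0,7.65],[0.4,0,0,0,7.65],[0.4,0,0,0,7.65],[0.4,0,0,0,7.6]]'
python3 -m pendant '[[0.4,15,-39,0,0],[0.4,15,-39,0,0],[0.4,16,-39,0,0],[0.4,16,-39,-10,0],[0.4,16,-39,-10,0],[0.4,16,-38,-10,0],[0.4,0,0,0,0],[0.4,0,0,0,0]]'
python3 - <<'E'
from h import *
s=r.sense(); print(s['time'],s['tool_pos'],s['tcp_rot'],s['finger_gap'])
p=optics.camera_params("wrist"); print(p); np.save('pics/p2.npy',p,allow_pickle=True)
im,d=optics.snapshot("wrist"); cv2.imwrite('pics/w2.png',im); np.save('pics/w2.npy',d)
for q in ("spacer_1","rack"):
    print(q,[(np.round(x['at'],1).tolist(),round(x['score'],2)) for x in optics.search_frame("wrist",q)][:6])
E
```

```text
time: 2.95
tool_pos: [214.1, -182.5, 290.8]
tcp_rot: [179.9, 0.1, -90.7]
ft_force: [0.0, -0.1, -0.4]
finger_gap: 34.1
time: 3.75
tool_pos: [447.1, -277.8, 318.9]
tcp_rot: [179.8, 0.2, -90.3]
ft_force: [-0.4, 0.0, -0.2]
finger_gap: 34.0
3.75 [ 447.06966235 -277.75537     318.88000436] [ 1.79778490e+02  1.52150225e-01 -9.02831142e+01] 34.038199362070536
{'camera_matrix': array([[371.64829954,   0.        , 318.80808808],
       [  0.        , 371.64829954, 233.53431111],
       [  0.        ,   0.        ,   1.        ]]), 'eye': array([ 521.62986242, -278.44840393,  460.70541529]), 'orientation': array([162.81242689,   0.17595547, -90.2296783 ])}
spacer_1 [([456.7, -294.9, 81.9], 0.97), ([450.0, -334.1, 83.6], 0.68), ([454.9, -253.2, 88.4], 0.64), ([461.1, -215.6, 83.0], 0.58)]
rack [([455.7, -272.0, 41.8], 0.75)]
```

View pics/w2.png

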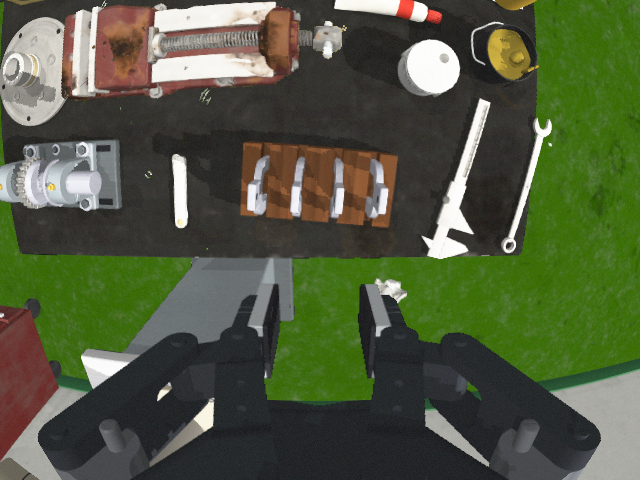

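```bash
cat >> h.py <<'E'
def cloud(d,p):
    K=p['camera_matrix']; v,u=np.mgrid[0:480,0:640].astype(float)
    x=(u-K[0,2])/K[0,0]; y=(v-K[1,2])/K[1,1]; th=np.hypot(x,y)+1e-9
    ray=np.stack([x/th*np.tan(th),y/th*np.tan(th),np.ones_like(x)],-1)
    P=ray*d[...,None]@R.from_euler('xyz',p['orientation'],degrees=True).as_matrix().T+p['eye']
    P[(d<=0)|(th>1.3)]=np.nan
    return P
def rect(P):  # min area rect of xy points
    return cv2.minAreaRect(P[:,:2].astype(np.float32))
def wcloud(tag):
    p=optics.camera_params("wrist"); im,d=optics.snapshot("wrist")
    cv2.imwrite(f'pics/{tag}.png',im); P=cloud(d,p); np.save(f'pics/{tag}.npy',P); return im,P
E
python3 - <<'E'
from h import *
p=np.load('pics/p2.npy',allow_pickle=True).item(); P=cloud(np.load('pics/w2.npy'),p)
Q=P.reshape(-1,3); Q=Q[~np.isnan(Q[:,0])]
b=Q[(abs(Q[:,0]-450)<80)&(abs(Q[:,1]+275)<120)]
print('bench z',np.median(Q[(abs(Q[:,0]-450)<60)&(abs(Q[:,1]+120)<15)][:,2]))
for y in (-212,-253,-295,-337):
    t=b[(abs(b[:,1]-y)<18)&(b[:,2]>92)]
    print(y,len(t),t.mean(0),t.min(0),t.max(0),rect(t))
rk=b[(b[:,2]>30)&(b[:,2]<45)]; print('rack',rect(rk),np.median(rk[:,2]))
s=Q[(abs(Q[:,0]-470)<80)&(Q[:,1]>0)&(Q[:,1]<260)]
bp=s[(s[:,2]>9)&(s[:,2]<20)]; print('bed',rect(bp),bp.min(0),bp.max(0))
E
```

```text
bench z -0.4174590288158697
-212 7542 [ 456.42390922 -223.2550649   393.55799766] [ 433.87178536 -229.99850541   92.48410588] [ 464.84279075 -207.88570325  422.42122227] ((449.39117431640625, -219.24942016601562), (22.265140533447266, 30.321985244750977), 88.00274658203125)
-253 17230 [ 458.61686148 -255.32509121  385.78401794] [ 434.09371222 -270.99932877   92.04044999] [ 468.65862423 -235.00046825  424.21596756] ((451.4219055175781, -253.00491333007812), (34.35551071166992, 36.17266845703125), 0.4865014851093292)
-295 17267 [ 459.69623191 -294.50253816  390.00544393] [ 434.34309321 -312.99876929   92.92251819] [ 468.45628047 -277.00187517  424.61684326] ((453.10260009765625, -297.94451904296875), (38.41974639892578, 30.746963500976562), 34.220027923583984)
-337 13433 [ 453.30697948 -328.3708932   393.03352007] [ 432.65504876 -345.03551133   92.41827259] [ 461.87910636 -319.00027598  421.82369251] ((447.2679443359375, -332.0207214355469), (29.219959259033203, 26.03586196899414), 0.017259245738387108)
rack ((449.40521240234375, -274.85894775390625), (178.1283721923828, 87.30299377441406), 84.76653289794922) 37.02382071668791
bed ((472.624267578125, 86.71526336669922), (177.96841430664062, 97.35604858398438), 86.6072769165039) [4.18848767e+02 1.57749813e-02 9.24379281e+00] [525.5466923  173.92584538  19.98156494]
```

```bash
python3 - <<'E'
from h import *
p=np.load('pics/p2.npy',allow_pickle=True).item(); P=cloud(np.load('pics/w2.npy'),p)
Q=P.reshape(-1,3); Q=Q[~np.isnan(Q[:,0])]; Q=Q[Q[:,2]<150]
for y in (-212,-253,-295,-337):
    t=Q[(abs(Q[:,0]-450)<40)&(abs(Q[:,1]-y)<18)&(Q[:,2]>100)]
    print(y,len(t),np.median(t,0).round(1),t.min(0).round(1),t.max(0).round(1),rect(t))
a=np.radians(-5.23); c=np.array([449.4,-274.9])
for k in (63,21,-21,-63): print(c+k*np.array([-np.sin(a),np.cos(a)]))
s=Q[(abs(Q[:,0]-470)<60)&(Q[:,1]>0)&(Q[:,1]<240)]
for z0,z1 in((100,118),(85,100)):
  t=s[(s[:,2]>z0)&(s[:,2]<z1)]; print(len(t)); 
  h=np.histogram(t[:,1],bins=np.arange(0,220,5)); print(dict(zip(h[1].astype(int).tolist(),h[0].tolist())))
E
```

```text
-212 292 [ 452.6 -213.2  115.9] [ 438.8 -217.   101.1] [ 464.8 -207.9  118.5] ((451.7095031738281, -212.38412475585938), (8.385945320129395, 26.164587020874023), 87.96652221679688)
-253 256 [ 450.4 -254.4  116.3] [ 436.5 -258.6  100.4] [ 462.3 -249.5  118.8] ((449.42840576171875, -253.92636108398438), (8.223021507263184, 25.722990036010742), 86.06915283203125)
-295 264 [ 449.1 -296.1  116.1] [ 434.3 -301.   100.1] [ 460.8 -291.5  118.4] ((447.63677978515625, -296.0187683105469), (8.338461875915527, 26.265775680541992), 85.15630340576172)
-337 295 [ 448.7 -336.8  115.9] [ 434.  -343.2  100.3] [ 461.  -332.8  118.2] ((447.5801086425781, -337.9929504394531), (8.599081039428711, 26.718170166015625), 84.51390075683594)
[ 455.14270273 -212.16228116]
[ 451.31423424 -253.98742705]
[ 447.48576576 -295.81257295]
[ 443.65729727 -337.63771884]
318
{0: 0, 5: 0, 10: 0, 15: 0, 20: 0, 25: 0, 30: 0, 35: 21, 40: 12, 45: 1, 50: 26, 55: 15, 60: 0, 65: 0, 70: 0, 75: 1, 80: 20, 85: 50, 90: 68, 95: 61, 100: 37, 105: 0, 110: 0, 115: 0, 120: 0, 125: 0, 130: 0, 135: 1, 140: 5, 145: 0, 150: 0, 155: 0, 160: 0, 165: 0, 170: 0, 175: 0, 180: 0, 185: 0, 190: 0, 195: 0, 200: 0, 205: 0, 210: 0}
2048
{0: 32, 5: 28, 10: 23, 15: 28, 20: 30, 25: 160, 30: 160, 35: 103, 40: 82, 45: 101, 50: 151, 55: 37, 60: 1, 65: 0, 70: 19, 75: 61, 80: 264, 85: 91, 90: 88, 95: 56, 100: 41, 105: 0, 110: 0, 115: 22, 120: 45, 125: 40, 130: 196, 135: 68, 140: 68, 145: 35, 150: 13, 155: 3, 160: 2, 165: 0, 170: 0, 175: 0, 180: 0, 185: 0, 190: 0, 195: 0, 200: 0, 205: 0, 210: 0}
```

```bash
python3 -m pendant '[[0.35,-40,-3,0,0],[0.35,-40,-3,0,0],[0.35,-40,-3,0,0],[0.35,-40,-3,0,0],[0.35,-40,-3,0,0],[0.35,-40,-2,0,0],[0.35,-40,-2,0,0],[0.35,-40,-2,0,0],[0.35,-30,0,0,0],[0.35,0,0,0,0]]'
python3 -m pendant '[[0.35,0,0,0,0],[0.35,0,0,0,0]]'
python3 - <<'E'
from h import *
s=r.sense(); print(s['time'],s['tool_pos'],s['tcp_rot'],s['finger_gap'])
im,P=wcloud('w3')
for q in ("thrust_block","shaft","cap_face","stand"):
    print(q,[(np.round(x['at'],1).tolist(),round(x['score'],2)) for x in optics.search_frame("wrist",q)][:6])
Q=P.reshape(-1,3); Q=Q[~np.isnan(Q[:,0])]; Q=Q[Q[:,2]<150]
s=Q[(abs(Q[:,0]-470)<90)&(Q[:,1]>-20)&(Q[:,1]<300)]
bp=s[(s[:,2]>9)&(s[:,2]<20)]; print('bed',rect(bp))
t=s[(s[:,2]>50)&(abs(s[:,0]-472)<40)]
for y in range(0,250,4):
    u=t[(abs(t[:,1]-y)<2)]
    if len(u)>5:
        m=u[u[:,2]>u[:,2].max()-3]; print(y,len(u),u[:,2].max().round(1),m[:,0].mean().round(1), u[:,0].min().round(0),u[:,0].max().round(0))
E
```

```text
time: 4.9
tool_pos: [468.4, 76.2, 322.0]
tcp_rot: [-179.9, 0.1, -90.0]
ft_force: [-0.3, -1.1, -0.8]
finger_gap: 30.0
time: 5.1
tool_pos: [469.1, 72.4, 321.7]
tcp_rot: [-179.9, -0.0, -90.3]
ft_force: [-0.1, -0.7, 0.5]
finger_gap: 30.0
5.1 [469.08301768  72.43686733 321.65385461] [-1.79948157e+02 -2.37687654e-02 -9.02557719e+01] 29.965691602404714
thrust_block [([482.4, 42.7, 91.6], 0.67)]
shaft [([477.5, 95.6, 85.6], 0.73)]
cap_face [([471.8, 98.2, 84.6], 0.75)]
stand [([482.4, 111.8, 84.1], 0.9)]
bed ((488.9496154785156, 85.03787994384766), (180.1142120361328, 129.874755859375), 85.78385162353516)
0 92 87.2 467.6 455.0 482.0
4 100 87.2 468.3 455.0 483.0
8 104 87.2 467.8 455.0 483.0
12 103 87.2 468.2 455.0 483.0
16 94 87.4 468.8 454.0 483.0
20 98 87.6 469.0 457.0 483.0
24 102 87.7 468.7 456.0 484.0
28 89 98.1 474.9 457.0 495.0
32 193 99.7 469.4 446.0 497.0
36 196 99.3 469.9 445.0 497.0
40 205 107.7 469.9 445.0 497.0
44 204 106.8 470.5 447.0 498.0
48 200 99.8 471.0 446.0 498.0
52 197 102.5 472.1 446.0 501.0
56 215 102.3 471.1 445.0 501.0
60 213 100.9 470.2 444.0 497.0
64 105 91.8 454.0
[... 429 characters left out ...]
5.2 456.0 494.0
124 136 92.1 476.0 458.0 495.0
128 102 92.2 475.7 458.0 495.0
132 311 99.1 477.9 451.0 503.0
136 205 100.1 475.5 451.0 504.0
140 207 105.9 476.7 451.0 504.0
144 192 107.2 476.9 452.0 504.0
148 200 102.3 476.4 453.0 505.0
152 181 99.4 477.1 452.0 504.0
156 148 100.0 477.1 452.0 503.0
160 181 97.3 478.0 455.0 502.0
164 168 97.4 478.2 454.0 503.0
168 100 97.6 478.6 454.0 502.0
172 118 93.1 479.3 464.0 499.0
176 120 92.3 479.4 460.0 498.0
180 121 93.0 478.6 459.0 499.0
184 119 92.9 478.6 461.0 498.0
188 134 92.6 480.4 460.0 500.0
192 97 92.4 475.3 459.0 500.0
196 232 94.5 481.3 459.0 502.0
200 140 94.8 481.0 461.0 503.0
204 119 95.1 480.9 461.0 503.0
208 35 93.0 478.8 462.0 498.0
```

View pics/w3.png

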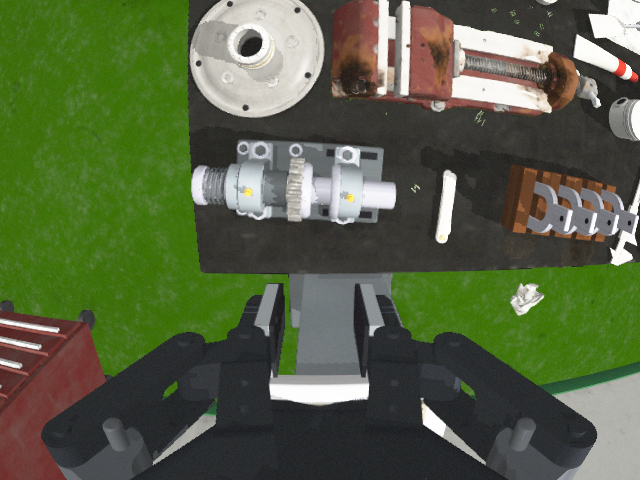

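```bash
python3 - <<'E'
from h import *
P=np.load('pics/w3.npy'); Q=P.reshape(-1,3); Q=Q[~np.isnan(Q[:,0])]; Q=Q[Q[:,2]<150]
s=Q[(abs(Q[:,0]-474)<35)&(Q[:,1]>0)&(Q[:,1]<215)]
# thin-shaft sections: per-slice centre from circle fit
L=[]
for y in list(range(2,26,3))+[70,73,76]+list(range(110,128,3)):
    u=s[abs(s[:,1]-y)<1.5]; u=u[u[:,2]>75]
    A=np.c_[2*u[:,0],2*u[:,2],np.ones(len(u))]; c=np.linalg.lstsq(A,u[:,0]**2+u[:,2]**2,rcond=None)[0]
    L.append((y,c[0],c[1],np.sqrt(c[2]+c[0]**2+c[1]**2)))
L=np.array(L); print(L.round(1))
f=np.polyfit(L[:,0],L[:,1],1); print(f,np.degrees(np.arctan(f[0])))
a=-np.arctan(f[0]); # yaw
o=np.array([np.polyval(f,0),0]); yv=np.array([-np.sin(a),np.cos(a)]); xv=np.array([np.cos(a),np.sin(a)])
D=s[:,:2]-o; al=D@yv; la=D@xv
for a0 in np.arange(54,90,1.):
    m=(abs(al-a0)<.5)
    rr=np.hypot(la[m],s[m,2]-72); 
    if m.sum(): print(a0,m.sum(),np.percentile(rr,[10,50,90]).round(1))
print('cap end',np.percentile(al[(s[:,2]>85)&(abs(la)<10)],99.8))
E
```

```text
[[  2.  467.8  72.   14.2]
 [  5.  467.9  72.6  13.7]
 [  8.  468.   71.5  14.7]
 [ 11.  468.1  72.5  13.9]
 [ 14.  468.4  72.7  13.7]
 [ 17.  468.5  72.6  13.9]
 [ 20.  468.9  73.   13.6]
 [ 23.  468.8  72.4  14.1]
 [ 70.  471.9  71.6  14.8]
 [ 73.  472.1  72.3  14.2]
 [ 76.  472.1  72.3  14.2]
 [110.  474.4  72.2  18.8]
 [113.  474.4  71.8  19. ]
 [116.  474.7  72.   18.9]
 [119.  474.8  71.8  19.1]
 [122.  475.2  72.5  18.5]
 [125.  475.4  72.   18.9]]
[6.22304610e-02 4.67517125e+02] 3.560950758963227
54.0 62 [28.5 29.5 53. ]
55.0 67 [28.5 29.4 54.7]
56.0 69 [28.6 29.5 60.1]
57.0 70 [28.2 29.1 63.5]
58.0 70 [27.3 28.3 64.3]
59.0 73 [26.6 27.5 64.9]
60.0 90 [14.7 25.9 62.5]
61.0 76 [14.2 25.5 65.7]
62.0 52 [13.7 36.4 66.6]
63.0 49 [13.9 15.4 66.2]
64.0 49 [13.7 15.2 65.7]
65.0 45 [14.1 15.2 66.9]
66.0 54 [13.9 15.3 67. ]
67.0 55 [14.1 15.7 66.9]
68.0 52 [13.5 37.1 67.1]
69.0 52 [13.8 15.5 65.5]
70.0 45 [13.7 15.2 64.7]
71.0 51 [13.8 15.2 66.6]
72.0 52 [13.9 15.6 67. ]
73.0 53 [13.9 15.2 66.1]
74.0 52 [13.6 15.9 66.6]
75.0 49 [13.5 15.2 65.3]
76.0 47 [14.1 15.1 65.4]
77.0 54 [13.6 15.3 66.7]
78.0 51 [14.  58.8 66.2]
79.0 53 [13.9 58.2 66.7]
80.0 47 [13.5 15.7 65.5]
81.0 57 [14.1 25.8 65.5]
82.0 72 [25.6 27.1 65.3]
83.0 60 [26.8 27.9 65.6]
84.0 64 [27.7 28.5 65.3]
85.0 69 [28.5 29.3 64.3]
86.0 64 [28.7 29.5 63.7]
87.0 63 [28.5 29.3 63.8]
88.0 63 [28.7 29.5 55.8]
89.0 65 [28.6 29.6 65.1]
cap end 207.5970147067902
```

```bash
cat >> h.py <<'E'
def go(x,y,z):
    s=r.sense(); M=R.from_euler('xyz',s['tcp_rot'],degrees=True).as_matrix()
    print('t',round(s['time'],2),'tool',(M.T@(np.array([x,y,z])-s['tool_pos'])).round(1),'yaw',s['tcp_rot'][2].round(2),'f',s['ft_force'].round(1),'pos',s['tool_pos'].round(1),'gap',round(s['finger_gap'],1))
E
python3 -m pendant '[[0.35,0,0,0,3.25],[0.35,40,0,10,0],[0.35,40,0,10,0],[0.35,40,0,10,0],[0.35,40,0,10,0],[0.35,40,0,10,0],[0.35,40,0,10,0],[0.35,45,0,10,0],[0.35,0,0,0,0],[0.35,0,0,0,0]]'
python3 -c "from h import *
go(451.7,-212.4,130)"
```

```text
time: 6.35
tool_pos: [451.5, -212.0, 250.7]
tcp_rot: [179.9, 0.1, -93.6]
ft_force: [0.3, -0.5, 1.3]
finger_gap: 29.9
t 6.35 tool [  0.5  -0.3 120.7] yaw -93.63 f [ 0.3 -0.5  1.3] pos [ 451.5 -212.   250.7] gap 29.9
```

```bash
python3 -m pendant '[[0.35,0.5,0,35,0],[0.35,0,0,35,0],[0.35,0,0,35,0],[0.35,0,0,25,0],[0.35,0,0,12,0],[0.35,0,0,5.5,0],[0.35,0,0,0,0],[0.35,0,0,0,0]]' && python3 -m pendant '[[0,0,0,0,0],[0,0,0,0,0],[0,0,0,0,0],[0,0,0,0,0],[0,0,0,0,0],[0,0,0,0,0],[0,0,0,0,0]]' 60
```

```text
time: 7.15
tool_pos: [453.3, -211.8, 105.5]
tcp_rot: [-179.9, -0.1, -93.4]
ft_force: [1.2, 0.0, -0.4]
finger_gap: 29.7
time: 7.85
tool_pos: [453.2, -212.1, 105.4]
tcp_rot: [-179.9, -0.1, -93.5]
ft_force: [-1.3, 0.8, 5.7]
finger_gap: 6.0
```

```bash
python3 -m pendant '[[0,0,0,0,0],[0,0,0,-5,0],[0,0,0,-20,0],[0,0,0,-35,0],[0,0,0,-40,0],[0,0,0,-40,0],[0,0,0,-20,0],[0,0,0,0,0],[0,0,0,0,0]]'
python3 - <<'E'
from h import *
im,P=wcloud('w4'); cv2.imwrite('pics/w4c.png',cv2.resize(im[120:420,170:470],None,fx=2,fy=2))
E
```

```text
time: 8.75
tool_pos: [452.0, -211.4, 263.0]
tcp_rot: [180.0, 0.0, -93.5]
ft_force: [-0.4, -0.1, -2.9]
finger_gap: 6.1
```

View pics/w4c.png

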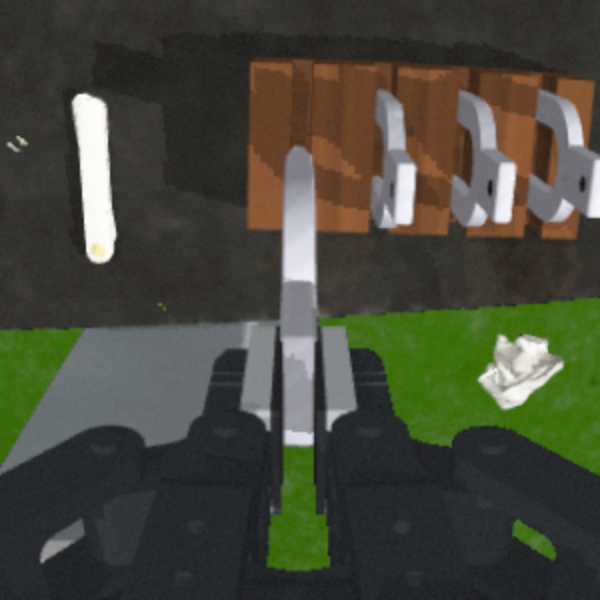

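```bash
python3 - <<'E'
from h import *
P=np.load('pics/w4.npy'); Q=P.reshape(-1,3); Q=Q[~np.isnan(Q[:,0])]
s=r.sense(); M=R.from_euler('xyz',s['tcp_rot'],degrees=True).as_matrix(); T=(Q-s['tool_pos'])@M
m=(abs(T[:,0])<12)&(abs(T[:,1])<45)&(T[:,2]>2)&(T[:,2]<110); U=T[m]
for z in range(2,110,6):
    u=U[abs(U[:,2]-z)<3]
    if len(u)>3: print(z,len(u),u[:,1].min().round(1),u[:,1].max().round(1),u[:,0].min().round(1),u[:,0].max().round(1),np.median(u[:,0]).round(1))
t=T[(abs(T[:,0])<6)&(abs(T[:,1])<20)&(T[:,2]<2)&(T[:,2]>-25)]; 
for z in range(-24,3,3):
    u=t[abs(t[:,2]-z)<1.5]
    if len(u): print(z,len(u),u[:,1].min().round(1),u[:,1].max().round(1),np.median(u[:,0]).round(1))
go(467.5+.0621*65.5,.998*65.5,255)
E
```

```text
2 50 -12.8 -11.0 -3.5 3.8 0.3
8 88 -12.9 -10.9 -3.7 3.9 0.1
14 92 -12.7 -10.2 -3.8 4.0 0.3
20 257 -18.5 -10.5 -3.9 4.1 0.4
26 269 -24.4 -15.6 -3.5 4.2 0.4
32 164 -27.9 -22.9 -3.6 3.8 -0.1
38 106 -29.9 -26.6 -3.7 3.9 -0.1
44 76 -30.5 -28.2 -3.8 4.0 0.1
50 30 -30.4 -29.6 -2.8 4.1 0.6
56 30 -30.2 -29.4 -2.9 4.2 0.4
62 26 -30.1 -29.1 -3.0 4.3 0.7
68 38 -30.5 -29.5 -3.1 3.9 0.4
74 25 -30.5 -29.6 -3.2 4.0 0.4
80 20 -30.4 -29.5 -3.3 4.0 0.4
86 11 -30.1 -29.2 -2.1 3.6 1.0
92 7 -30.1 -29.5 -1.5 2.3 0.4
-24 108 -11.7 -0.1 -2.6
-21 65 -11.6 -7.8 -3.0
-18 66 -11.8 -10.3 0.3
-15 68 -12.2 10.4 -1.6
-12 862 -12.9 13.7 0.3
-9 110 -12.9 14.0 0.3
-6 84 -12.6 -10.5 -0.1
-3 52 -12.4 -10.5 0.5
0 54 -12.8 -10.6 -0.1
t 8.8 tool [-277.1   -3.5    7.2] yaw -93.45 f [-0.2 -0.3 -3.9] pos [ 451.4 -211.1  261.9] gap 6.0
```

```bash
python3 -m pendant '[[0,-40,0,0,0],[0,-40,0,0,0],[0,-40,-1,0,0],[0,-40,-1,0,0],[0,-40,-1,0,0],[0,-40,-1,10,0],[0,-37,0,20,0],[0,0,0,20,0],[0,0,0,10,0],[0,0,0,0,0]]'
python3 -m pendant '[[0,0,0,0,0],[0,0,0,0,0]]'
python3 - <<'E'
from h import *
go(467.9+.0621*65.5,.998*65.5,150)
im,P=wcloud('w5'); cv2.imwrite('pics/w5c.png',cv2.resize(im[60:360,150:450],None,fx=2,fy=2))
go(467.9+.0621*65.5,.998*65.5,150)
E
```

```text
time: 9.8
tool_pos: [470.7, 64.5, 200.3]
tcp_rot: [179.6, -0.0, -93.4]
ft_force: [-0.2, -0.3, -2.1]
finger_gap: 5.9
time: 10.0
tool_pos: [473.4, 64.0, 204.7]
tcp_rot: [-179.9, 0.0, -93.5]
ft_force: [-0.6, -0.4, -2.2]
finger_gap: 5.9
t 10.0 tool [-1.3  1.6 54.7] yaw -93.53 f [-0.6 -0.4 -2.2] pos [473.4  64.  204.7] gap 5.9
t 10.05 tool [-1.1  1.7 54.9] yaw -93.52 f [ 0.2 -0.  -2.7] pos [473.5  64.1 204.9] gap 5.9
```

View pics/w5c.png

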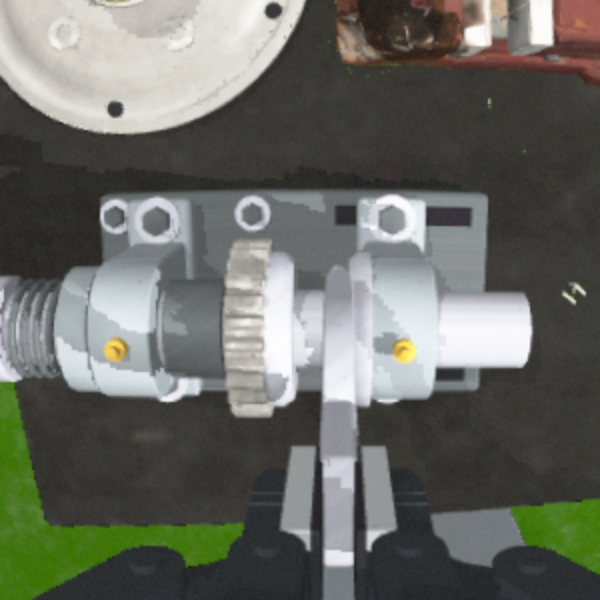

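```bash
cat >> h.py <<'E'
def rel(P):
    Q=P.reshape(-1,3); Q=Q[~np.isnan(Q[:,0])]
    a=-np.arctan(.0622); yv=np.array([-np.sin(a),np.cos(a)]); xv=np.array([np.cos(a),np.sin(a)])
    D=Q[:,:2]-[467.52,0]; return D@xv, D@yv, Q[:,2]
E
python3 - <<'E'
from h import *
la,al,z=rel(np.load('pics/w5.npy'))
# far side visible leg of spacer etc.
m=(abs(la)<40)&(z>80)&(z<112)
for a0 in np.arange(54,90,1.):
    k=m&(abs(al-a0)<.5)&(abs(la)<20)
    rr=np.hypot(la[k],z[k]-72)
    if k.sum(): print(a0,k.sum(),np.percentile(rr,[10,50,90]).round(1))
k=(z>112)&(z<185)&(abs(la)<40)&(abs(al-65)<12)
for z0 in range(112,185,8):
    j=k&(abs(z-z0)<4)
    if j.sum(): print('sp',z0,j.sum(),al[j].min().round(1),al[j].max().round(1),la[j].min().round(1),la[j].max().round(1))
k=(z>80)&(z<90)&(abs(al-75)<4)&(abs(la)<12); print('shaft la',la[k].mean(), la[k].min(),la[k].max())
k=(z>88)&(z<102)&(abs(al-88)<4); print('collar la',la[k].min(),la[k].max())
E
```

```text
54.0 70 [28.7 29.3 30.2]
55.0 86 [28.6 29.4 30.1]
56.0 69 [28.5 29.4 30. ]
57.0 94 [28.1 29.1 30. ]
58.0 54 [27.7 28.5 29.4]
59.0 28 [27.  27.6 28.3]
71.0 34 [13.6 14.5 15.3]
72.0 58 [13.4 14.3 15.2]
73.0 30 [13.6 14.3 15. ]
74.0 50 [13.4 14.2 15. ]
75.0 41 [13.6 14.2 15.1]
76.0 31 [13.8 14.2 14.7]
77.0 58 [13.5 14.4 15. ]
78.0 36 [13.8 14.4 15.2]
79.0 35 [13.8 14.7 15.3]
80.0 54 [13.6 14.2 15. ]
81.0 108 [16.1 25.2 26.8]
82.0 93 [26.1 27.2 28.2]
83.0 67 [26.9 27.7 28.3]
84.0 92 [27.4 28.4 29.5]
85.0 66 [28.5 29.2 30.2]
86.0 90 [28.6 29.3 30.2]
87.0 67 [28.5 29.3 30. ]
88.0 84 [28.8 29.5 30.2]
89.0 76 [28.5 29.4 30.1]
sp 112 6 62.3 65.5 31.0 31.4
sp 120 20 61.1 66.7 30.9 31.6
sp 128 34 60.6 67.9 30.8 31.9
sp 136 41 60.7 67.8 30.6 32.2
sp 144 37 60.3 67.6 30.7 31.6
sp 152 40 60.4 67.5 30.6 31.7
sp 160 101 60.6 68.5 29.4 31.9
sp 168 170 60.7 68.3 25.9 30.5
sp 176 321 60.4 68.1 17.3 27.5
sp 184 271 60.4 68.5 11.9 22.4
shaft la 1.4024891067200096 -11.863248564945502 11.66216518432837
collar la -29.980042753728384 30.31196492636644
```

```bash
python3 -m pendant '[[0,-1.8,0.4,0,0],[0,0,0,8,0],[0,0,0,8,0],[0,0,0,8,0],[0,0,0,8,0],[0,0,0,8,0],[0,0,0,0,0]]'; python3 -m pendant '[[0,0,0,8,0],[0,0,0,8,0],[0,0,0,8,0],[0,0,0,8,0],[0,0,0,8,0],[0,0,0,0,0]]'; python3 -c "from h import *
go(472,66,121)"
```

```text
time: 10.75
tool_pos: [471.7, 66.6, 162.0]
tcp_rot: [179.9, -0.0, -93.4]
ft_force: [0.5, -0.5, -2.6]
finger_gap: 6.3
time: 11.35
tool_pos: [471.9, 66.6, 122.3]
tcp_rot: [179.9, -0.0, -93.4]
ft_force: [0.0, 0.1, -2.8]
finger_gap: 5.7
t 11.35 tool [ 0.5 -0.2  1.3] yaw -93.45 f [ 0.   0.1 -2.8] pos [471.9  66.6 122.3] gap 5.7
```

```bash
python3 -m pendant '[[0,0,0,1.5,0],[0,0,0,0,0],[0.3,0,0,0,0],[0.3,0,0,0,0],[0.3,0,0,0,0],[0.3,0,0,0,0],[0.3,0,0,-15,0],[0.3,0,0,-40,0],[0.3,0,0,-40,0],[0.3,0,0,-30,0]]'; python3 -m pendant '[[0.35,0,0,-9,0],[0.35,0,0,0,0],[0.35,0,0,0,0]]'; python3 - <<'E'
from h import *
im,P=wcloud('w6'); go(449.4,-253.9,255)
la,al,z=rel(P)
for z0,z1 in ((95,112),(112,128),(128,136)):
    j=(z>z0)&(z<z1)&(al>60.5)&(al<80.5)&(abs(la)<35); print(z0,j.sum(),al[j].min(),np.median(al[j]),al[j].max(),la[j].min(),la[j].max(),z[j].max())
E
```

```text
time: 12.35
tool_pos: [473.1, 66.6, 250.1]
tcp_rot: [-179.9, 0.0, -93.4]
ft_force: [1.1, 0.8, -0.0]
finger_gap: 25.7
time: 12.65
tool_pos: [472.0, 66.6, 254.9]
tcp_rot: [179.9, -0.0, -93.4]
ft_force: [-1.2, -0.1, -0.0]
finger_gap: 29.7
t 12.7 tool [321.2   2.9  -0.6] yaw -93.45 f [-0.3 -0.5  0.6] pos [471.7  66.6 254.3] gap 29.7
95 130 60.65963717760374 67.47775915572512 70.80104556410994 -14.86015086876299 20.422483195990377 111.99338919810816
112 48 62.819883061933076 66.67475282138304 70.55777372340447 2.551360302250012 11.986401904665914 127.33067472150833
128 349 62.83181868509272 66.63501642741048 70.39521587344171 -14.336904623698189 11.896990671174294 132.00591918969002
```

```bash
python3 -m pendant '[[0.35,42,0,0,0],[0.35,42,0,0,0],[0.35,42,0,0,0],[0.35,42,1,0,0],[0.35,42,1,0,0],[0.35,42,1,0,0],[0.35,42,0,0,0],[0.35,27,0,10,0],[0.35,0,0,10,0],[0.35,0,0,0,0]]'; python3 -c "from h import *
go(449.4,-253.9,105)"
```

```text
time: 13.7
tool_pos: [448.5, -252.7, 232.5]
tcp_rot: [179.7, 0.2, -93.5]
ft_force: [-0.1, 0.7, -1.0]
finger_gap: 30.0
t 13.7 tool [  1.6  -1.6 127.5] yaw -93.54 f [-0.1  0.7 -1. ] pos [ 448.5 -252.7  232.5] gap 30.0
```

```bash
python3 -m pendant '[[0.35,0,0,0,0]]'; python3 -c "from h import *
go(449.4,-253.9,105)"
```

```text
time: 13.8
tool_pos: [449.7, -252.3, 234.9]
tcp_rot: [179.9, 0.1, -93.4]
ft_force: [-0.2, -0.4, 0.4]
finger_gap: 30.1
t 13.8 tool [  1.8  -0.  129.9] yaw -93.41 f [-0.2 -0.4  0.4] pos [ 449.7 -252.3  234.9] gap 30.1
```

```bash
python3 -m pendant '[[0.35,1.5,0,35,0],[0.35,0,0,35,0],[0.35,0,0,35,0],[0.35,0,0,15,0],[0.35,0,0,9,0],[0.35,0,0,0,0],[0.35,0,0,0,0]]' && python3 -m pendant '[[0,0,0,0,0],[0,0,0,0,0],[0,0,0,0,0],[0,0,0,0,0],[0,0,0,0,0],[0,0,0,0,0],[0,0,0,0,0],[0,0,0,-5,0],[0,0,0,-20,0],[0,0,0,-30,0]]' 60;  python3 -m pendant '[[0,0,0,-35,0],[0,0,0,-40,0],[0,0,0,-25,0],[0,0,0,0,0],[0,0,0,0,0]]'
python3 - <<'E'
from h import *
s=r.sense(); im,P=wcloud('w7'); Q=P.reshape(-1,3); Q=Q[~np.isnan(Q[:,0])]
M=R.from_euler('xyz',s['tcp_rot'],degrees=True).as_matrix(); T=(Q-s['tool_pos'])@M
U=T[(abs(T[:,0])<12)&(abs(T[:,1])<45)]
for z in (-12,-6,2,8,38,44,56,68,80,92):
    u=U[abs(U[:,2]-z)<2]
    if len(u)>3: print(z,len(u),u[:,1].min().round(1),u[:,1].max().round(1),u[:,0].min().round(1),u[:,0].max().round(1))
go(467.5+.0621*75.7,.998*75.7,260)
E
```

```text
time: 14.5
tool_pos: [451.3, -255.6, 109.1]
tcp_rot: [-179.9, -0.1, -93.4]
ft_force: [-0.5, -0.5, -0.2]
finger_gap: 30.3
time: 15.5
tool_pos: [448.5, -254.1, 160.8]
tcp_rot: [179.8, 0.1, -93.5]
ft_force: [0.7, -0.5, -2.5]
finger_gap: 5.9
time: 16.0
tool_pos: [450.1, -255.1, 262.1]
tcp_rot: [-180.0, -0.0, -93.5]
ft_force: [-0.2, 0.1, -2.5]
finger_gap: 5.7
-12 260 -11.6 11.1 -12.0 12.0
-6 878 -11.5 14.7 -11.8 12.0
2 58 -11.2 -9.2 -3.7 3.9
8 63 -11.4 -9.5 -3.9 3.6
38 93 -26.8 -22.8 -4.0 3.6
44 56 -28.0 -25.6 -4.1 3.7
56 21 -28.9 -28.1 -4.3 3.4
68 22 -29.4 -27.7 -4.5 3.5
80 17 -28.9 -27.9 -4.8 3.2
92 8 -28.6 -28.4 -2.5 2.0
t 16.05 tool [-331.    -2.7    1.1] yaw -93.45 f [ 0.3 -0.1 -2.8] pos [ 449.6 -254.7  260.7] gap 5.8
```

```bash
python3 -m pendant '[[0,-42,0,0,0],[0,-42,0,0,0],[0,-42,-1,0,0],[0,-42,-1,0,0],[0,-42,-1,0,0],[0,-42,-1,0,0],[0,-42,0,0,0],[0,-37,0,10,0],[0,0,0,20,0],[0,0,0,20,0]]'
python3 -m pendant '[[0,0,0,0,0],[0,0,0,0,0],[0,0,0,0,0]]'
python3 - <<'E'
from h import *
go(467.5+.0621*75.7,.998*75.7,200)
im,P=wcloud('w8'); cv2.imwrite('pics/w8c.png',cv2.resize(im[60:360,150:450],None,fx=2,fy=2))
la,al,z=rel(P)
k=(z>132)&(z<195)&(abs(la)<40)&(abs(al-75)<12)
for z0 in range(136,195,8):
    j=k&(abs(z-z0)<4)
    if j.sum(): print('sp',z0,j.sum(),al[j].min().round(1),al[j].max().round(1),la[j].min().round(1),la[j].max().round(1))
j=(z>120)&(z<133)&(al>58)&(al<71)&(abs(la)<15); print('first',j.sum(),al[j].min(),al[j].max())
j=(z>88)&(z<112)&(abs(al-84)<8)&(abs(la)<20)
for a0 in range(76,92): 
    i=j&(abs(al-a0)<.5); print(a0,i.sum(), np.median(np.hypot(la[i],z[i]-72)).round(1) if i.sum() else '')
E
```

```text
time: 17.05
tool_pos: [472.7, 76.4, 209.4]
tcp_rot: [179.8, -0.0, -93.3]
ft_force: [-0.0, -0.8, -3.0]
finger_gap: 5.8
time: 17.35
tool_pos: [474.3, 74.8, 212.8]
tcp_rot: [-180.0, 0.0, -93.5]
ft_force: [-0.5, -0.7, -2.7]
finger_gap: 6.0
t 17.35 tool [-0.7  2.1 12.8] yaw -93.48 f [-0.5 -0.7 -2.7] pos [474.3  74.8 212.8] gap 6.0
sp 136 42 65.5 79.8 -11.5 31.3
sp 144 46 71.5 79.7 29.7 31.3
sp 152 43 71.7 79.6 30.0 31.0
sp 160 61 71.8 79.4 29.8 31.2
sp 168 119 71.4 79.3 26.8 31.0
sp 176 216 71.5 79.1 22.4 29.1
sp 184 424 71.6 79.4 11.8 25.1
sp 192 99 71.6 79.3 11.5 15.0
first 450 61.846385270325364 69.96315581292171
76 0 
77 0 
78 0 
79 0 
80 0 
81 35 26.4
82 56 27.1
83 53 27.8
84 99 28.5
85 56 29.3
86 90 29.3
87 65 29.2
88 72 29.4
89 81 29.3
90 77 29.7
91 81 31.6
```

View pics/w8c.png

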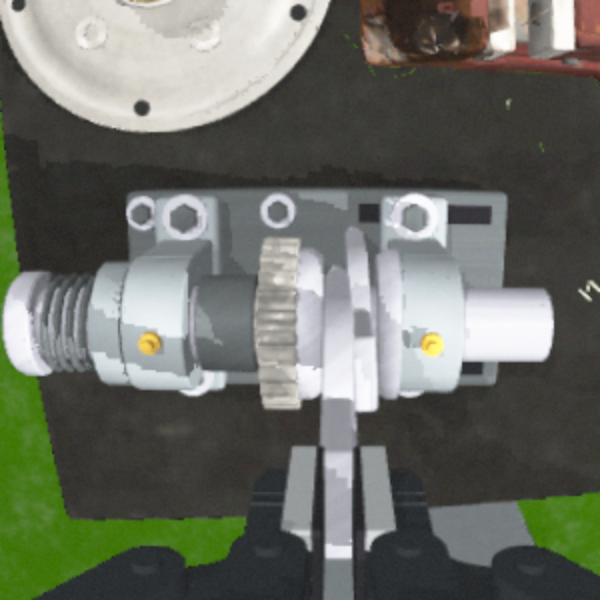

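```bash
python3 -m pendant '[[0,0,0,8,0],[0,0,0,8,0],[0,0,0,8,0],[0,0,0,8,0],[0,0,0,8,0],[0,0,0,0,0]]'; python3 -m pendant '[[0,0,0,8,0],[0,0,0,8,0],[0,0,0,8,0],[0,0,0,8,0],[0,0,0,6,0],[0,0,0,0,0],[0,0,0,0,0]]'
```

```text
time: 18.0
tool_pos: [473.1, 75.0, 170.5]
tcp_rot: [179.9, -0.0, -93.4]
ft_force: [-0.1, 0.5, -2.2]
finger_gap: 5.4
time: 18.7
tool_pos: [474.0, 75.0, 134.2]
tcp_rot: [180.0, -0.0, -93.4]
ft_force: [-1.0, 0.3, -2.7]
finger_gap: 5.7
```

```bash
python3 -m pendant '[[0.3,0,0,0,0],[0.3,0,0,0,0],[0.3,0,0,0,0],[0.3,0,0,0,0],[0.3,0,0,-20,0],[0.3,0,0,-40,0],[0.3,0,0,-40,0],[0.3,0,0,-20,0],[0,0,0,0,0],[0,0,0,0,0]]'
python3 - <<'E'
from h import *
go(475.3,67,255)
im,P=wcloud('w9'); cv2.imwrite('pics/w9c.png',cv2.resize(im[60:360,150:450],None,fx=2,fy=2))
la,al,z=rel(P)
j=(z>128)&(z<150)&(al>55)&(al<90)&(abs(la)<15)
print(j.sum(),z[j].max()); h=np.histogram(al[j],bins=np.arange(58,84)); print(list(zip(h[1].tolist(),h[0].tolist())))
for a,b in ((60,70.3),(71,82)):
    i=j&(al>a)&(al<b); print(al[i].min(),al[i].max(),np.median(z[i]),la[i].min(),la[i].max())
E
```

```text
time: 19.7
tool_pos: [474.3, 75.1, 254.4]
tcp_rot: [-179.9, 0.0, -93.4]
ft_force: [0.9, -0.6, -0.3]
finger_gap: -0.0
t 19.7 tool [ 8.  -1.5 -0.6] yaw -93.45 f [ 0.9 -0.6 -0.3] pos [474.3  75.1 254.4] gap -0.0
694 132.74298834644298
[(58, 0), (59, 0), (60, 0), (61, 0), (62, 0), (63, 40), (64, 56), (65, 32), (66, 44), (67, 53), (68, 32), (69, 45), (70, 42), (71, 7), (72, 44), (73, 56), (74, 35), (75, 57), (76, 45), (77, 34), (78, 63), (79, 9), (80, 0), (81, 0), (82, 0)]
63.05943832936759 70.13914438336391 130.46409873377544 -13.63080315475022 11.304829785069257
71.42337290086769 79.73744738874373 130.43191168941968 -13.239756671273804 13.39258221180131
```

View pics/w9c.png

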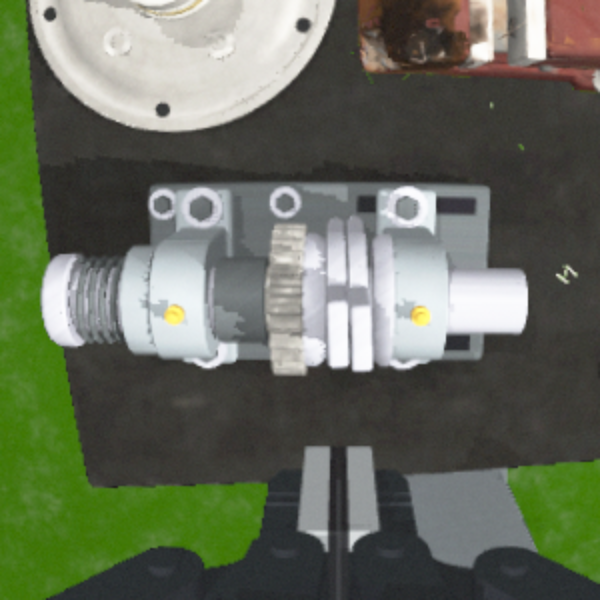

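```bash
python3 -m pendant '[[0,0,0,0,-8.5],[0,0,0,0,-8.5],[0,0,0,0,-8.5],[0,0,0,0,-8.5],[0,0,0,0,-8.5],[0,0,0,0,-8.5],[0,0,0,0,-8.5],[0,0,0,0,-8.5],[0,0,0,0,-8.5],[0,0,0,0,-8.5]]'; python3 -m pendant '[[0,0,0,0,-5],[0,0,-40,0,0],[0,0,-40,0,0],[0,0,-40,0,0],[0,0,-45,0,0],[0,0,0,0,0],[0,0,0,0,0],[0,0,0,0,0]]';  python3 -c "from h import *
go(482.5,241,62)"
```

```text
time: 20.75
tool_pos: [473.0, 75.0, 252.1]
tcp_rot: [180.0, 0.2, -8.1]
ft_force: [-0.2, -0.4, 0.0]
finger_gap: 0.0
time: 21.55
tool_pos: [483.4, 238.8, 253.0]
tcp_rot: [179.9, 0.1, -3.5]
ft_force: [0.3, -1.2, -0.3]
finger_gap: 0.1
t 21.55 tool [ -0.7  -2.4 191. ] yaw -3.46 f [ 0.3 -1.2 -0.3] pos [483.4 238.8 253. ] gap 0.1
```

Descend beside the cap, and approach until just before contact.

```bash
python3 -m pendant '[[0,0,-3,40,0],[0,0,0,40,0],[0,0,0,40,0],[0,0,0,40,0],[0,0,0,25,0],[0,0,0,6,0],[0,0,0,0,0],[0,0,0,0,0]]';  python3 -m pendant '[[0,0,5,0,0],[0,0,5,0,0],[0,0,5,0,0],[0,0,3,0,0],[0,0,0,0,0]]'; python3 -c "from h import *
go(481.5,218,62)"
```

```text
time: 22.35
tool_pos: [485.5, 242.6, 65.2]
tcp_rot: [-179.9, -0.1, -3.5]
ft_force: [-0.6, 0.5, -0.2]
finger_gap: -0.1
time: 22.85
tool_pos: [483.1, 224.3, 63.5]
tcp_rot: [-180.0, -0.0, -3.5]
ft_force: [0.2, 0.5, -0.1]
finger_gap: 0.1
t 22.85 tool [-1.2  6.4  1.5] yaw -3.48 f [ 0.2  0.5 -0.1] pos [483.1 224.3  63.5] gap 0.1
```

```bash
for i in 1; do python3 -m pendant '[[0,-1,2,0,0],[0,0,2,0,0],[0,0,2,0,0],[0,0,0,0,0]]'; python3 -m pendant '[[0,0,1.5,0,0],[0,0,1.5,0,0],[0,0,0,0,0]]'; python3 -m pendant '[[0,0,1,0,0],[0,0,1,0,0],[0,0,0,0,0]]'; done
```

```text
time: 23.25
tool_pos: [481.6, 218.7, 63.2]
tcp_rot: [180.0, 0.0, -3.4]
ft_force: [0.4, -0.0, -0.3]
finger_gap: -0.4
time: 23.55
tool_pos: [481.5, 216.0, 63.3]
tcp_rot: [-180.0, -0.0, -3.4]
ft_force: [0.1, 3.7, -0.3]
finger_gap: -0.2
time: 23.85
tool_pos: [481.4, 214.3, 63.3]
tcp_rot: [-179.9, -0.0, -3.4]
ft_force: [0.1, 5.2, -1.2]
finger_gap: 0.2
```

```bash
python3 -m pendant '[[0,0,1,0,0],[0,0,0,0,0]]'; python3 -m pendant '[[0,0,0.7,0,0],[0,0,0,0,0]]'; python3 -m pendant '[[0,0,0.5,0,0],[0,0,0,0,0]]'
```

```text
time: 24.05
tool_pos: [481.4, 214.0, 63.3]
tcp_rot: [-179.9, -0.0, -3.4]
ft_force: [0.6, 8.5, -2.8]
finger_gap: -0.2
time: 24.25
tool_pos: [481.4, 214.0, 63.4]
tcp_rot: [-179.8, -0.0, -3.4]
ft_force: [1.8, 12.2, -3.5]
finger_gap: 0.1
time: 24.45
tool_pos: [481.3, 213.9, 63.3]
tcp_rot: [-179.8, -0.0, -3.4]
ft_force: [1.8, 15.5, -5.0]
finger_gap: -0.1
```

```bash
python3 -m pendant '[[0,0,0.4,0,0],[0,0,0,0,0],[0,0,0,0,0]]'
python3 - <<'E'
from h import *
im,P=wcloud('w10'); la,al,z=rel(P); print('wrist pts on stand',((abs(la)<30)&(al>50)&(al<90)&(z>60)&(z<140)).sum())
im,d=optics.snapshot('scene'); c=cv2.resize(im[210:360,160:310],(600,600),interpolation=cv2.INTER_CUBIC)
ti,td=optics.snapshot('top'); e=cv2.resize(ti[215:275,160:265],None,fx=7,fy=7,interpolation=cv2.INTER_CUBIC)
cv2.imwrite('pics/s11.png',c); cv2.imwrite('pics/t11.png',e)
s=r.sense(); print(s['ft_force'],s['tool_pos'])
E
```

```text
time: 24.75
tool_pos: [481.4, 214.0, 63.4]
tcp_rot: [-179.7, -0.0, -3.4]
ft_force: [1.7, 16.6, -5.9]
finger_gap: -0.3
wrist pts on stand 0
[ 2.64202852 16.55186163 -5.35727254] [481.37720209 213.94831034  63.3995154 ]
```

View pics/s11.png

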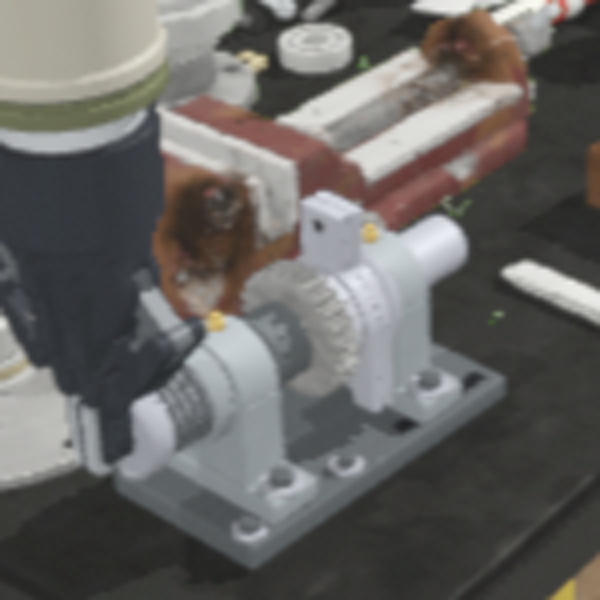

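```bash
python3 -c "from h import *
s=r.sense(); print(s['time'],s['ft_force']); hand_in()"
```

```text
24.9 [ 2.64202852 16.55186163 -5.35727254]
the job is handed in; nothing more can be done
```

I hung two spacers side by side on the shaft and handed the job in at 24.9 s, with the arm still pushing the capped end at about 16.5 N.

- **Fit:** I measured the gap at about 20 mm from the wrist camera's depth data. Two spacers take 16 mm, and the roughly 4 mm left has no room for a third. The other two spacers stayed in the rack.
- **Hanging:** after each placement the tab tops measured about 130.5–132 mm high, where 131 mm means fully seated.
- **Push:** the shaft moved about 3.5 mm at 4–5 N. It then stopped solid, with force rising to 16.5 N and no further movement.
- **Last picture:** the scene view shows the two tabs pressed together against the thrust block and the fingers on the cap.

**Not confirmed:**
- The wrist camera could not see the gap in the final pose, so the closed gap rests on the force, the travel and that scene picture.
- A downward reading of about 5 N showed up along with the push. I put it down to friction at the cap.
- I kept well clear of the feeler gauge, caliper and wrench, but did not check them separately at the end.

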